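Seat the latch knob on its D-shaped spindle and hold it down

TASK

Put the brass pointer knob back on the latch of the green window sash: turn it so that the flat in its bore matches the flat of the D-shaped spindle, slide it on, and press it down against the sprung collar until you feel the firm stop. Finish while still holding the knob pressed right down at that stop (the fixing screw is put in while you hold it); do not let go. Leave the other things lying on the bench and on the sash where they are.

Things in the scene. Friction and masses are not known exactly. Their poses are not given: they have to be found in the camera images.
- knob_grip (a point): Loose brass pointer knob, upright on the bench, 56 mm high, 80 to 170 g. This point is on its axis, 42 mm above its underside, in the grip bar; z up, x from the axis towards the nose. The upright bar is 14 mm thick (y), 44 mm long (x), and reaches from 28 to 56 mm above the underside; below it a round hub of 42 mm diameter. Grip the bar from above, closing along y.
- knob_bore (a point): Centre of the knob's underside, on its axis, 42 mm below knob_grip, same axes: mouth of the D-shaped bore, 20 mm diameter, 24 mm deep, whose flat is 4.2 mm from the axis on the nose side (+x).
- knob_nose (a point): Tip of the knob's pointed nose, which is on one end of the bar only: 36 mm from the axis along the knob's x, 35 mm above the underside.
- spindle_tip (a point): Centre of the top end of the latch's upright steel spindle. z up; x points from the axis to its flat, and the knob's nose must point the same way. 18 mm diameter, flat 3.2 mm from the axis, end bevelled 1 mm: 1 mm play all round, about 6 degrees each way. Tip 72 mm above the bench, 16 mm above the resting collar. Stiff hinge (0.6 N m): it stays as it was left.
- collar (a joint): Sprung aluminium ring, 35 mm diameter, round the spindle's foot, which the knob's underside meets: how far it is pressed down, m. 0 at rest, firm stop at 0.006; the spring takes 4 N to start and 10 N at the stop. The knob's underside is then 16 mm (at rest) or 22 mm (at the stop) below the spindle's tip.
- latch: Black latch case of the spindle, 52 x 110 x 12 mm, screwed on the near stile of the green sash; origin at the centre of its underside, 36 mm above the bench, under the spindle; y along the stile.
- sash: Green wooden window sash lying flat, fixed, 360 x 520 x 36 mm, with two panes; origin at the centre of its underside, y along its long side.
- round_knob_center (a point): Another brass knob, not to be used: round like a mushroom, 44 mm diameter, 43 mm high; point on its axis 21 mm up.
- block_center (a point): Cork sanding block, 70 x 42 x 32 mm, to be left alone; point at its centre, 16 mm up.
- cup_center (a point): Wire cup brush, 60 mm diameter, 42 mm high, to be left alone; point on its axis 21 mm up.
- putty_knife: Putty knife, 170 mm long, lying on one pane of the sash, to be left alone; origin under its middle, x along it.
- tape_roll: Roll of yellow tape, 92 mm diameter, 20 mm high, lying on the other pane of the sash, to be left alone; origin at the centre of its underside.
- paint_brush: Paint brush, 190 mm long, lying on the bench, to be left alone; origin under its middle, x along it.
There are look-alikes about, which are no part of the job. Leave any orange, purple or red look-alike of the part that bears knob_grip alone.

How it is judged:
By the outcome, as a careful person would: the job done as asked, in the order asked, and still so for the second after the job is handed in, while the arm keeps its last pose, push and grip.
It also fails if it takes over 42 s, if anything falls off the work surface, if the arm or the gripper's body presses on something with over 40 N, if the wrist force passes 120 N, or if a joint passes its speed limit or range.

ROBOT

A 6-joint arm with a two-finger parallel gripper is mounted at the origin on the work surface. World frame = base frame: x ahead of the robot, y to its left, z up, the work surface at z = 0. Lengths are in m, angles in rad, forces in N, time in s.
With the tool pointing down it reaches from about 0.35 to 0.975 m from the base axis. Payload 4.9 kg.
Tool frame: the origin (TCP) lies on the centre line of the jaws, within the pads' length; the fingertips stand 22 mm ahead of it and the grasp point (between the pads) lies 3 mm ahead of it (manip.tcp_to_tips is the distance from the TCP to the fingertips, in m); z points along the fingers, x is the direction in which the jaws open and shut, and the axes are right-handed (so a half turn about z gives the same grasp; the last joint's range is limited). The gripper opens to 85 mm and grips with 20 to 120 N. Pads are 22 mm wide; open, the fingers measure 114 mm over their backs; the gripper's body (76 mm by 85 mm) begins 54 mm behind the grasp point. The pads swing forward as they close: fully open they stand 13 mm farther back than shut.
Start: joints at [1.141, 0.053, 1.613, -0, 1.476, -0.119], TCP at [0.191, 0.595, 0.253] pointing down, gripper open.
Joint ranges: [-3.01, 3.01], [-1.01, 2.22], [0.06, 2.58], [-1.02, 4.17], [0.09, 2.62], [-3.14, 3.14]. Speed limits (rad/s): [2.57, 2.57, 3.14, 3.14, 3.14, 3.14].

INTERFACE

Orientations are given as a unit quaternion [w, x, y, z].
In Python, from plant import manip gives the robot as it stands.
- The arm moves only by the shell command python3 -m pendant 'ROWS'. ROWS is a JSON object of lists of equal length, an entry for each row: "linear": the shift along the tool's x, y, z in cm, a list of three; "rotation": the turn, a rotation vector about the tool's x, y, z in degrees, a list of three; "grip": the closure, from 0 (fully open) to 1 (shut). A call has exactly 10 rows; each row is the pose to reach, as a shift and turn from the pose commanded when the call began, along the tool's axes at that moment; what a row does not reach only later rows make up. A row lasts 1/12 s, in which the tool goes at most 41.7 mm and 7.16 degrees, less where a joint would pass 70% of its speed; a pose out of reach is approached as far as the arm can. A call with a gripper value outside its range is refused whole. The fingers move at their own pace and stop on an object; the grip force is fixed at half the most. Time passes only in rows, so rows that repeat a pose let the fingers close, or fill a call up. It gives the time, the measured TCP pose, the force and the opening at its end, in the units of the state.
- manip.state(): the state, without advancing time (a new reading comes with each control period).
- manip.grab_frame(name): name is "side" or "top" or "wrist"; returns the picture (400x640x3 uint8, red, green, blue); there is no depth.
- manip.calibration(name): a dict with "fx", "fy", "cx", "cy" (pixels), "k1" (the pictures are not rectified: a ray, as slopes to the right and down, at radius r is drawn at 1 + k1 r^2 times it, then the intrinsics apply), "cam_to_world" (4x4, takes a point from camera to world coordinates). Camera axes: x right, y up, looking along -z (the intrinsics and any distortion apply to the point x, -y, -z); pixel columns grow to the right and rows downward; lengths in m; the calibration is good to about 2 mm. A picture is of the moment at which its call begins: read the wrist's pose just before it. calibration takes no time and is no camera call; for the wrist camera it gives the pose at the moment of the call.
- manip.job_done(): hands the job in, once; it reports no verdict.
The state is a dict: "time": time; "joint_pos": joint angles; "joint_vel": joint speeds; "joint_efforts": joint torques, N m; "tool_pos": TCP position; "tool_rot": TCP orientation; "contact_force": force on the tool from outside, world axes, zero at the start; "ft_torque": the same for the moment, N m; "gripper_width": opening from 0.0 (shut) to 1.0 (fully open).
Only numpy, scipy, OpenCV 4.12 (cv2) and the standard library are available. Lean on these libraries where they do the work, as an engineer would, in place of code of your own. Each camera call takes 0.05 s, during which the arm holds its last target. There are 200 camera calls.

## Working session

There is one attempt and no reset: what is moved stays moved. The work goes in short steps, Python scripts to look and compute and a shell command to move; the robot and the scene stay as the last step left them, time stands still between calls to the robot, and variables do not carry over. Pictures are saved under pics/ and viewed, about 8 in all and at most 12, crops included, and the job is handed in when it is done.

```bash
mkdir -p pics; cat > h.py <<'E'
import numpy as np, cv2, json
from plant import manip
from scipy.spatial.transform import Rotation as R
def snap(name,fn):
    c=manip.calibration(name); im=manip.grab_frame(name)
    c={k:(np.array(v).tolist()) for k,v in c.items()}
    json.dump(c,open(f'pics/{fn}.json','w')); cv2.imwrite(f'pics/{fn}.png',im[:,:,::-1]); return im
def crop(fn,x0,y0,x1,y1,s,out):
    im=cv2.imread(f'pics/{fn}.png')[y0:y1,x0:x1]
    cv2.imwrite(f'pics/{out}.png',cv2.resize(im,None,fx=s,fy=s,interpolation=cv2.INTER_CUBIC))
def ray(fn,u,v):
    c=json.load(open(f'pics/{fn}.json'));T=np.array(c['cam_to_world'])
    K=np.array([[c['fx'],0,c['cx']],[0,c['fy'],c['cy']],[0,0,1.]])
    p=cv2.undistortPoints(np.array([[[u,v]]],float),K,np.array([c['k1'],0,0,0.]))[0,0]
    d=T[:3,:3]@np.array([p[0],-p[1],-1]);return T[:3,3],d/np.linalg.norm(d)
def atz(fn,u,v,z):
    o,d=ray(fn,u,v);return o+d*(z-o[2])/d[2]
def proj(fn,P):
    c=json.load(open(f'pics/{fn}.json'));T=np.array(c['cam_to_world'])
    q=np.linalg.inv(T)@np.append(P,1);a=np.array([q[0],-q[1]])/-q[2];a=a*(1+c['k1']*(a@a))
    return np.array([c['fx']*a[0]+c['cx'],c['fy']*a[1]+c['cy']])
def tri(*obs):
    A=np.zeros((3,3));b=np.zeros(3)
    for f,u,v in obs:
        o,d=ray(f,u,v);M=np.eye(3)-np.outer(d,d);A+=M;b+=M@o
    return np.linalg.solve(A,b)
E
python3 - <<'E'
from h import *
a=snap('top','t0');b=snap('side','s0');c=snap('wrist','w0')
for n in('t0','s0','w0'):
    k=json.load(open(f'pics/{n}.json'));print(n,k['fx'],k['k1'],np.round(k['cam_to_world'],3).tolist())
s=manip.state();print(s['tool_pos'],s['tool_rot'],s['time'],manip.tcp_to_tips)
E
```

```text
t0 520.2325388787356 0.0393436118912194 [[0.011, 0.991, -0.137, 0.357], [-1.0, 0.012, 0.006, 0.033], [0.008, 0.137, 0.991, 1.585], [0.0, 0.0, 0.0, 1.0]]
s0 466.72615412541654 -0.04752098330858223 [[0.938, 0.261, -0.226, 0.295], [-0.346, 0.706, -0.618, -0.695], [-0.002, 0.658, 0.753, 0.979], [0.0, 0.0, 0.0, 1.0]]
w0 290.8177808283963 -0.00260928034916647 [[0.306, -0.916, -0.259, 0.125], [0.952, 0.294, 0.086, 0.616], [-0.002, -0.273, 0.962, 0.373], [0.0, 0.0, 0.0, 1.0]]
[0.19094489 0.59463874 0.25230512] [ 4.00290942e-04  8.08036540e-01  5.89131786e-01 -7.27410679e-04] 0.15 0.022
```

View pics/t0.png

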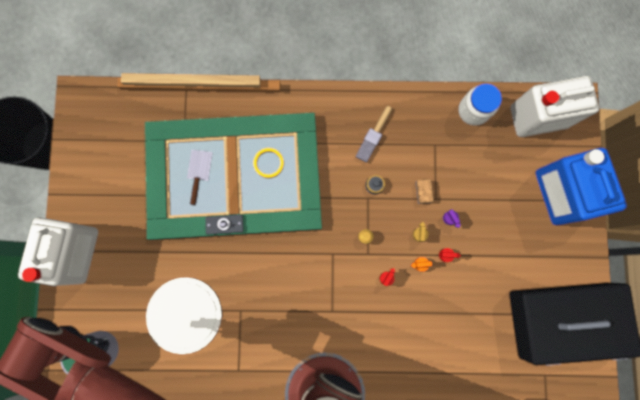

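View pics/s0.png

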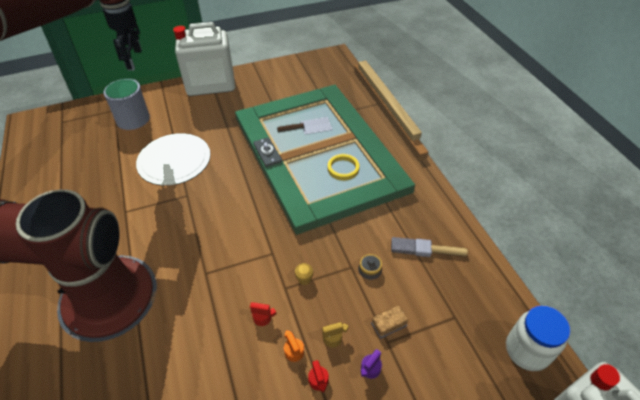

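The top view shows the brass pointer knob at about (421,232) and the latch spindle at (223,224). The side view shows them at about (335,332) and (266,148). I'll enlarge crops of both in one mosaic.

```bash
python3 - <<'E'
from h import *
def c(fn,x,y,w=25,h=18,s=8):
    return cv2.resize(cv2.imread(f'pics/{fn}.png')[y-h:y+h,x-w:x+w],None,fx=s,fy=s,interpolation=cv2.INTER_CUBIC)
m=np.vstack([np.hstack([c('t0',421,232),c('t0',223,224)]),np.hstack([c('s0',335,332),c('s0',266,150)])])
cv2.imwrite('pics/m0.png',m)
print(atz('t0',421,232,.04),atz('s0',335,330,.04),atz('t0',223,224,.06),atz('s0',266,150,.06))
E
```

```text
[ 0.47092057 -0.28331294  0.04      ] [ 0.47283448 -0.28549901  0.04      ] [0.48610203 0.30156243 0.06      ] [0.48289878 0.29107969 0.06      ]
```

View pics/m0.png

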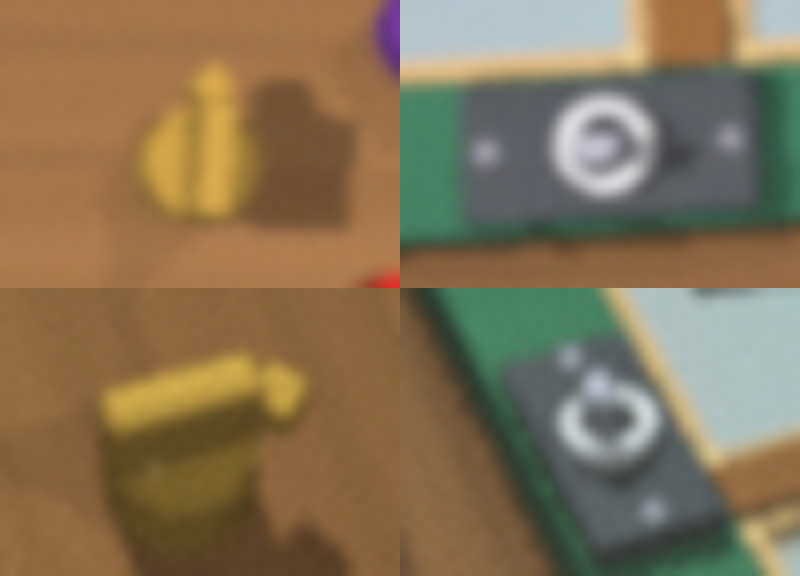

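The crops show the knob's nose pointing roughly along world +x, and the bore bar from above. The spindle's flat needs a closer look, so I'll stop above the latch on the way to the knob.

```bash
python3 -m pendant '{"linear":[[-19,37,4],[-19,37,4],[-19,37,4],[-19,37,4],[-19,37,4],[-19,37,4],[-19,37,4],[-19,37,4],[-19,37,4],[-19,37,4]],"rotation":[[0,0,0],[0,0,0],[0,0,0],[0,0,0],[0,0,0],[0,0,0],[0,0,0],[0,0,0],[0,0,0],[0,0,0]],"grip":[0,0,0,0,0,0,0,0,0,0]}'
python3 -m pendant '{"linear":[[0,0,1],[0,0,1],[0,0,1],[0,0,1],[0,0,1],[0,0,1],[0,0,1],[0,0,1],[0,0,1],[0,0,1]],"rotation":[[0,0,0],[0,0,0],[0,0,0],[0,0,0],[0,0,0],[0,0,0],[0,0,0],[0,0,0],[0,0,0],[0,0,0]],"grip":[0,0,0,0,0,0,0,0,0,0]}'
python3 - <<'E'
from h import *
snap('wrist','w1'); s=manip.state();print(s['tool_pos'],s['tool_rot'],s['time'],s['joint_pos'])
print(proj('w1',[.486,.297,.072]))
im=cv2.imread('pics/w1.png');a,b=[int(i) for i in proj('w1',[.486,.297,.072])]
c=cv2.resize(im[b-50:b+50,a-50:a+50],None,fx=4,fy=4,interpolation=cv2.INTER_CUBIC)
print('crop org',a-50,b-50)
cv2.imwrite('pics/m1.png',np.hstack([c,cv2.resize(im,(400,250))if 0 else cv2.copyMakeBorder(cv2.resize(im,(400,250)),0,150,0,0,cv2.BORDER_CONSTANT)]))
E
```

```text
time: 0.98
tool_pos: [0.4854, 0.3, 0.213]
tool_rot: [-0.0, 0.808, 0.589, -0.0]
contact_force: [0.5, 0.9, 0.3]
gripper_width: 0.998
time: 1.82
tool_pos: [0.4843, 0.302, 0.2035]
tool_rot: [0.0, 0.808, 0.589, 0.0]
contact_force: [0.3, 0.1, 0.0]
gripper_width: 1.004
[0.48440863 0.30195965 0.2035113 ] [1.76582917e-05 8.07952859e-01 5.89247124e-01 7.17516554e-05] 1.8667 [ 4.27061585e-01 -4.00704027e-02  1.79035632e+00 -5.74268506e-06
  1.39115906e+00 -8.33190777e-01]
[316.1428587  200.39196247]
crop org 266 150
```

View pics/m1.png

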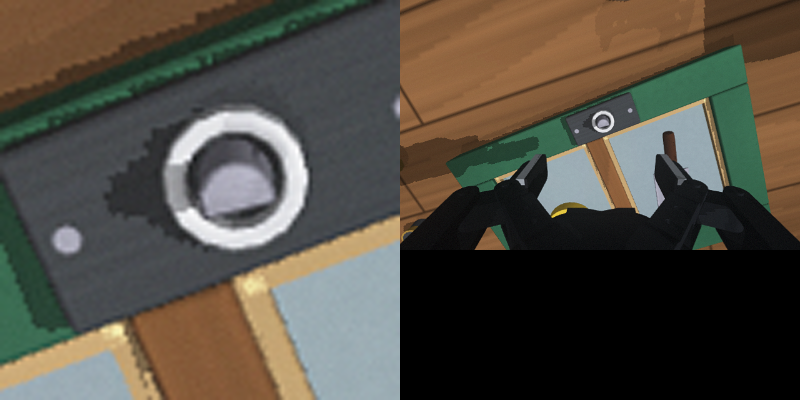

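The spindle tip's top face is clear: a chord (the flat) from crop (203,218) to (273,204), with the arc top at about (237,163). The ring is centred at about (235,178). The flat faces roughly world +x, across the stile and towards the panes.

```bash
python3 - <<'E'
from h import *
g=lambda x,y,z:atz('w1',266+x/4,150+y/4,z)
L=g(203,218,.072);Rr=g(274,204,.072);top=g(236,163,.072)
d=(L-Rr)[:2];print(L,Rr,top,'chord',np.linalg.norm(d))
n=np.array([-d[1],d[0]]);n/=np.linalg.norm(n);m=(L+Rr)[:2]/2
if n@(m-top[:2])<0:n=-n
print('flat dir deg',np.degrees(np.arctan2(n[1],n[0])),'flat-arc dist',n@(m-top[:2]))
print('centre from flat',m-n*2.7e-3,'from arc',top[:2]+n*8.5e-3)
print('ring c',g(235,178,.056))
# ring outer contour
im=cv2.imread('pics/w1.png')[150:250,266:366].astype(int)
mask=((im.min(2)>165)).astype(np.uint8)
cs,_=cv2.findContours(mask,cv2.RETR_EXTERNAL,cv2.CHAIN_APPROX_NONE)
for c in cs:
    if len(c)>40:print(len(c),cv2.fitEllipse(c),g(*(np.array(cv2.fitEllipse(c)[0])*4+2),.056))
# latch edge dir: screws
a=g(67,240,.048);print('stile dir from latch edge', [g(*p,.048) for p in((75,325),(400,192))])
# knob
b=lambda x,y,z:atz('t0',396+x/8,214+y/8,z)
s=lambda x,y,z:atz('s0',310+x/8,314+(y-288)/8,z)
print('knob top: bar near end/far',b(212,213,.056),b(214,105,.056),'nose',b(215,66,.035))
print('side: bar corners', s(105,415,.056)if 0 else [s(105,397,.056),s(118,432,.056),s(248,355,.056),s(258,385,.056)],'nose',s(304,383,.035))
E
```

```text
[0.48985654 0.29631977 0.072     ] [0.49162542 0.31263449 0.072     ] [0.47988682 0.30734417 0.072     ] chord 0.01641033109538986
flat dir deg -6.187984901596136 flat-arc dist 0.011099958374636176
centre from flat [0.48805671 0.30476816] from arc [0.4883373  0.30642795]
ring c [0.48722348 0.30496744 0.056     ]
41 ((58.0815315246582, 46.19510269165039), (8.320123672485352, 13.628694534301758), 71.5198974609375) [0.48924698 0.30415498 0.056     ]
155 ((58.62782669067383, 44.37373733520508), (31.04913330078125, 32.308876037597656), 83.1032485961914) [0.48768633 0.30519945 0.056     ]
stile dir from latch edge [array([0.51376016, 0.25377832, 0.048     ]), array([0.50514464, 0.34212128, 0.048     ])]
knob top: bar near end/far [ 0.4444958  -0.28399444  0.056     ] [ 0.48416731 -0.28542242  0.056     ] nose [ 0.50050593 -0.29042343  0.035     ]
side: bar corners [array([ 0.44812352, -0.2786908 ,  0.056     ]), array([ 0.44789678, -0.2892029 ,  0.056     ]), array([ 0.48817264, -0.28060782,  0.056     ]), array([ 0.48747077, -0.28958018,  0.056     ])] nose [ 0.50379555 -0.2841625   0.035     ]
```

Spindle axis ≈ (0.488, 0.305), flat direction ≈ −6°. The knob axis is ≈ (0.467, −0.285), nose direction about −1°. Next I move above the knob and turn to its yaw.

```bash
python3 -m pendant '{"linear":[[-56.4,16.3,2],[-56.4,16.3,2],[-56.4,16.3,2],[-56.4,16.3,2],[-56.4,16.3,2],[-56.4,16.3,2],[-56.4,16.3,2],[-56.4,16.3,2],[-56.4,16.3,2],[-56.4,16.3,2]],"rotation":[[0,0,-17],[0,0,-17],[0,0,-17],[0,0,-17],[0,0,-17],[0,0,-17],[0,0,-17],[0,0,-17],[0,0,-17],[0,0,-17]],"grip":[0,0,0,0,0,0,0,0,0,0]}'
python3 - <<'E'
from h import *
s=manip.state();M=R.from_quat(s['tool_rot'][[1,2,3,0]] if 0 else np.roll(s['tool_rot'],-1)).as_matrix()
print(s['tool_pos'],M.round(3).tolist(),'to knob cm',M.T@(np.array([.467,-.285,.18])-s['tool_pos'])*100)
E
```

```text
time: 2.7
tool_pos: [0.472, -0.1113, 0.1897]
tool_rot: [0.0, 0.712, 0.702, 0.0]
contact_force: [-0.0, -0.1, -0.1]
gripper_width: 0.999
[ 0.47195822 -0.11125224  0.18971267] [[0.014, 1.0, 0.001], [1.0, -0.014, -0.0], [-0.0, 0.001, -1.0]] to knob cm [-17.3798623   -0.24861292   0.97500429]
```

```bash
python3 -m pendant '{"linear":[[-17.2,-0.6,0.8],[-17.2,-0.6,0.8],[-17.2,-0.6,0.8],[-17.2,-0.6,0.8],[-17.2,-0.6,0.8],[-17.2,-0.6,0.8],[-17.2,-0.6,0.8],[-17.2,-0.6,0.8],[-17.2,-0.6,0.8],[-17.2,-0.6,0.8]],"rotation":[[0,0,0],[0,0,0],[0,0,0],[0,0,0],[0,0,0],[0,0,0],[0,0,0],[0,0,0],[0,0,0],[0,0,0]],"grip":[0,0,0,0,0,0,0,0,0,0]}'
python3 - <<'E'
from h import *
snap('wrist','w2'); s=manip.state();print(s['tool_pos'],s['tool_rot'],s['time'])
a,b=[int(i) for i in proj('w2',[.47,-.285,.05])]
print(proj('w2',[.467,-.285,.056]),proj('w2',[.503,-.285,.035]));a0=max(a-60,0);b0=max(b-60,0);print(a0,b0)
crop('w2',a0,b0,a0+120,b0+100,6,'m2')
E
```

```text
time: 3.53
tool_pos: [0.4643, -0.2797, 0.1816]
tool_rot: [0.0, 0.711, 0.703, 0.0]
contact_force: [-0.2, -0.0, 0.2]
gripper_width: 0.999
[ 0.46428924 -0.27991211  0.18155078] [8.65057070e-05 7.11409776e-01 7.02777433e-01 4.93265752e-05] 3.5833
[314.96933592 201.75308731] [316.08651214 230.8002843 ]
255 143
```

View pics/m2.png

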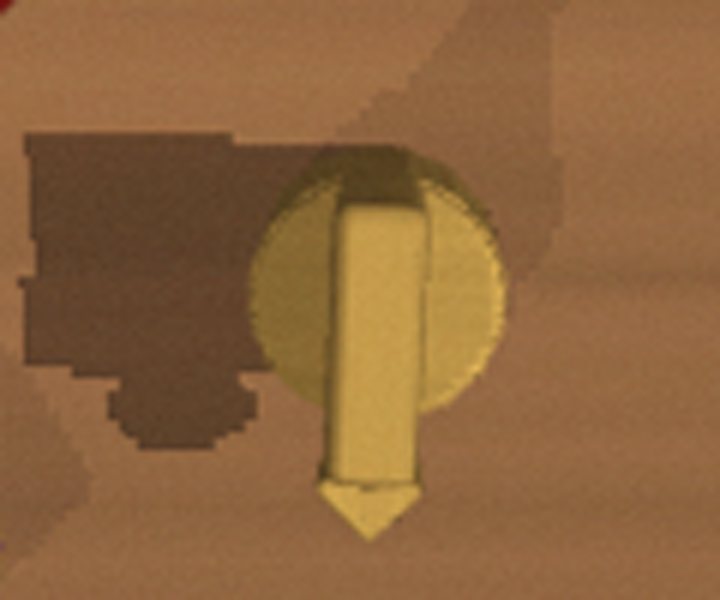

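The bar's top runs from (383,206) to (373,481) in the crop, and the nose tip is at (369,541). The hub's top rim spans x 250 to 506.

```bash
python3 - <<'E'
from h import *
g=lambda x,y,z:atz('w2',255+x/6,143+y/6,z)
a=g(383,206,.056);b=g(373.5,481,.056);n=g(369,541,.035)
L=g(338,207,.056);r=g(428,207,.056);print('width',np.linalg.norm(L-r))
d=b-a;print(a,b,n,'len',np.linalg.norm(d),'dir',np.degrees(np.arctan2(d[1],d[0])))
l=g(250,295,.028);q=g(506,290,.028);print('hub',(l+q)/2,np.linalg.norm(l-q))
c=(a+b)/2;print('c',c);nd=n-c;print('nose dir',np.degrees(np.arctan2(nd[1],nd[0])),np.linalg.norm(nd[:2]))
s=manip.state();M=R.from_quat(np.roll(s['tool_rot'],-1)).as_matrix()
print('tool y ang',np.degrees(np.arctan2(M[1,1],M[0,1])),'to grip cm',M.T@(np.array([c[0],c[1],.045])-s['tool_pos'])*100)
E
```

```text
width 0.012951513711770488
[ 0.44508585 -0.2812577   0.056     ] [ 0.4871615  -0.28331432  0.056     ] [ 0.50551563 -0.28463476  0.035     ] len 0.042125881015132115 dir -2.7983393630728353
hub [ 0.46504306 -0.28259877  0.028     ] 0.04159721919788524
c [ 0.46612367 -0.28228601  0.056     ]
nose dir -3.4122398949781148 0.03946191160661434
tool y ang -0.6994696441400349 to grip cm [-0.23443014  0.18370049 13.65512601]
```

```bash
python3 -m pendant '{"linear":[[-0.24,0.2,2],[-0.24,0.2,5],[-0.24,0.2,8],[-0.24,0.2,10.5],[-0.24,0.2,12],[-0.24,0.2,12.6],[-0.24,0.2,12.85],[-0.24,0.2,12.85],[-0.24,0.2,12.85],[-0.24,0.2,12.85]],"rotation":[[0,0,2.5],[0,0,2.5],[0,0,2.5],[0,0,2.5],[0,0,2.5],[0,0,2.5],[0,0,2.5],[0,0,2.5],[0,0,2.5],[0,0,2.5]],"grip":[0,0,0,0,0,0,0,0,0.5,1]}'
python3 -m pendant '{"linear":[[0,0,0],[0,0,0],[0,0,0],[0,0,0],[0,0,0],[0,0,0],[0,0,0],[0,0,0],[0,0,0],[0,0,0]],"rotation":[[0,0,0],[0,0,0],[0,0,0],[0,0,0],[0,0,0],[0,0,0],[0,0,0],[0,0,0],[0,0,0],[0,0,0]],"grip":[1,1,1,1,1,1,1,1,1,1]}'

```

```text
time: 4.42
tool_pos: [0.467, -0.2843, 0.0547]
tool_rot: [0.002, 0.727, 0.686, 0.0]
contact_force: [-0.1, -0.6, 0.2]
gripper_width: 0.748
time: 5.25
tool_pos: [0.4663, -0.2838, 0.0535]
tool_rot: [0.0, 0.727, 0.686, 0.0]
contact_force: [0.3, 0.2, 4.7]
gripper_width: 0.154
```

The grasp registered (13 mm opening, bar is 14 mm). Now lift and carry to beside the spindle, about 7 cm ahead of it, so the wrist camera sees both.

```bash
python3 -m pendant '{"linear":[[0,0,-1],[0,0,-3],[0,0,-6],[0,0,-9],[2,0,-11],[5,0.5,-12],[9,1,-12],[13,1.5,-12],[17,2,-12],[21,2,-12]],"rotation":[[0,0,0],[0,0,0],[0,0,0],[0,0,0],[0,0,0],[0,0,0],[0,0,0],[0,0,0],[0,0,0],[0,0,0]],"grip":[1,1,1,1,1,1,1,1,1,1]}'
python3 -m pendant '{"linear":[[4,0.5,0],[8,1,0],[12,1.5,0],[16,2,0],[20,2.5,0],[24,3,0],[28,3.5,0],[32,3.7,0],[35,3.74,0],[37.5,3.74,0]],"rotation":[[0,0,2.9],[0,0,2.9],[0,0,2.9],[0,0,2.9],[0,0,2.9],[0,0,2.9],[0,0,2.9],[0,0,2.9],[0,0,2.9],[0,0,2.9]],"grip":[1,1,1,1,1,1,1,1,1,1]}'
python3 -m pendant '{"linear":[[0,0,1],[0,0,2],[0,0,2.5],[0,0,2.5],[0,0,2.5],[0,0,2.5],[0,0,2.5],[0,0,2.5],[0,0,2.5],[0,0,2.5]],"rotation":[[0,0,0],[0,0,0],[0,0,0],[0,0,0],[0,0,0],[0,0,0],[0,0,0],[0,0,0],[0,0,0],[0,0,0]],"grip":[1,1,1,1,1,1,1,1,1,1]}'
python3 - <<'E'
from h import *
snap('wrist','w3'); s=manip.state();print(s['tool_pos'],s['tool_rot'],s['time'])
print(proj('w3',[.488,.3052,.072]),proj('w3',s['tool_pos']))
crop('w3',195,140,445,330,3,'m3')
E
```

```text
time: 6.08
tool_pos: [0.4976, -0.0732, 0.1726]
tool_rot: [-0.0, 0.727, 0.686, -0.0]
contact_force: [0.6, -0.5, -1.5]
gripper_width: 0.151
time: 6.92
tool_pos: [0.556, 0.2995, 0.1719]
tool_rot: [-0.0, 0.744, 0.668, -0.001]
contact_force: [-0.0, -0.5, -0.7]
gripper_width: 0.154
time: 7.75
tool_pos: [0.5572, 0.2971, 0.1483]
tool_rot: [0.0, 0.744, 0.668, 0.0]
contact_force: [-0.6, 0.2, -1.7]
gripper_width: 0.152
[0.55716546 0.29714352 0.14824954] [9.16936281e-05 7.44401530e-01 6.67732206e-01 2.33687563e-04] 7.8
[321.46584562 116.37568782] [320.5649286  271.31318039]
```

View pics/m3.png

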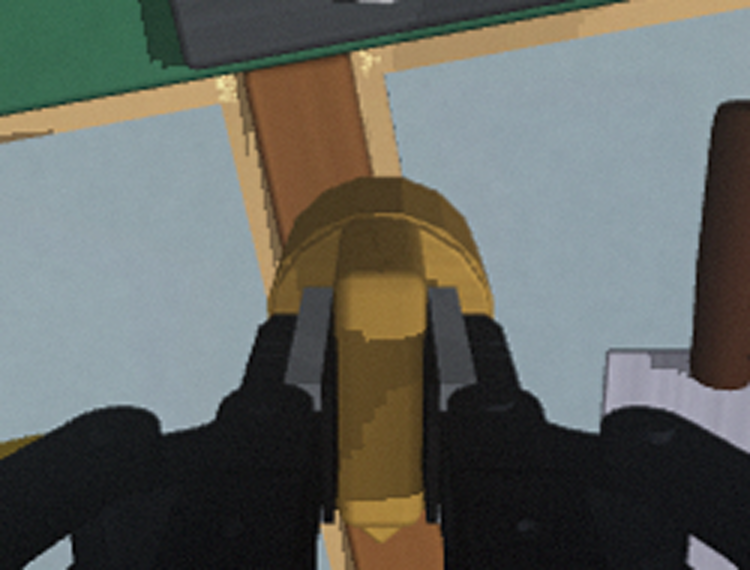

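The held knob is well seen: bar centred at crop x≈382 (u≈322.3), parallel to the tool's y, nose at (382,541). The spindle lies above this crop, so I'll crop it from the same frame.

```bash
python3 - <<'E'
from h import *
crop('w3',271,80,371,160,7,'m3b')
E
```

```text
(no output)
```

View pics/m3b.png

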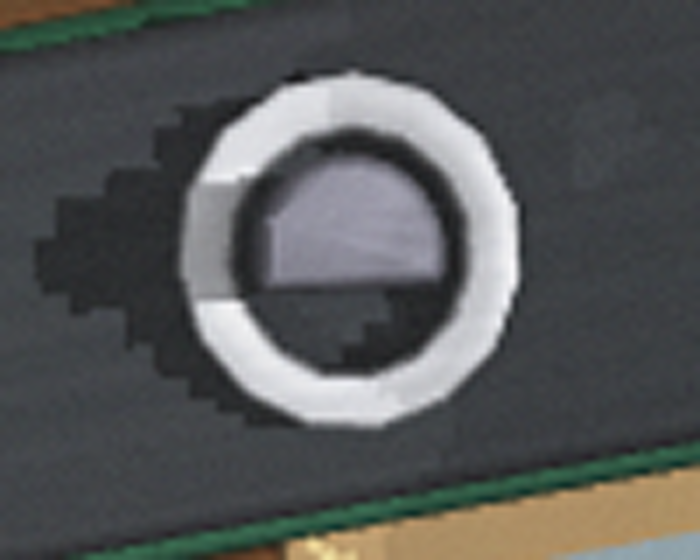

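```bash
python3 - <<'E'
from h import *
T=np.array([.55717,.29714,.14825]);M=R.from_quat([.744401,.667732,.000234,.0000917]).as_matrix()
ks=lambda x,y,z:(M.T@(atz('w3',195+x/3,140+y/3,z)-T)*1e3).round(1)
ss=lambda x,y,z:(M.T@(atz('w3',271+x/7,80+y/7,z)-T)*1e3).round(1)
zt=T[2]+.0025
print('bar ends',ks(382,280,zt),ks(382.5,510,zt),'nose',ks(382,541,zt-.021))
print('bar w',ks(336,300,zt),ks(428,300,zt))
zb=zt-.056
print('hub bottom near',ks(383,178,zb),'hub top near',ks(382,213,zt-.028),'hub L/R top',ks(270,300,zt-.028),ks(492,300,zt-.028))
L=ss(269,286,.072);Q=ss(446,277,.072);A=ss(352,155,.072)
print('chord',L,Q,'arc',A,'ang',np.degrees(np.arctan2(*(Q-L)[[1,0]])))
print('ring L R T B',ss(181,250,.056),ss(520,250,.056),ss(350,73,.056),ss(350,427,.056))
E
```

```text
bar ends [  0.8 -20.1  -2.5] [ 0.9 19.2 -2.5] nose [ 0.9 41.6 18.5]
bar w [ -6.  -16.9  -2.5] [  7.6 -16.9  -2.5]
hub bottom near [  1.2 -19.8  53.5] hub top near [  0.9 -21.3  25.5] hub L/R top [-19.5  -4.6  25.5] [21.  -4.6 25.5]
chord [ -7.4 -66.8  76.2] [  9.2 -67.7  76.2] arc [  0.4 -78.5  76.2] ang -3.1033593217433917
ring L R T B [-16.8 -70.2  92.2] [ 17.3 -70.1  92.2] [  0.2 -86.9  92.2] [  0.2 -52.6  92.2]
```

Relative to the tool, the knob axis is ≈ (0.9, 0.2) mm and the spindle axis ≈ (0.5, −69.9) mm. After removing the camera bias seen on the jaw-centred knob, that gives a shift of about (−0.6, −70) mm. The flat is turned about −2.5°, averaging both views.

```bash
python3 -m pendant '{"linear":[[-0.06,-2,0],[-0.06,-4.5,0],[-0.06,-6,0],[-0.06,-7,0],[-0.06,-7,0.5],[-0.06,-7,1],[-0.06,-7,1.5],[-0.06,-7,1.8],[-0.06,-7,2],[-0.06,-7,2]],"rotation":[[0,0,-2.3],[0,0,-2.3],[0,0,-2.3],[0,0,-2.3],[0,0,-2.3],[0,0,-2.3],[0,0,-2.3],[0,0,-2.3],[0,0,-2.3],[0,0,-2.3]],"grip":[1,1,1,1,1,1,1,1,1,1]}'
python3 -m pendant '{"linear":[[0,0,0.05],[0,0,0.1],[0,0,0.15],[0,0,0.2],[0,0,0.25],[0,0,0.3],[0,0,0.35],[0,0,0.4],[0,0,0.45],[0,0,0.5]],"rotation":[[0,0,0],[0,0,0],[0,0,0],[0,0,0],[0,0,0],[0,0,0],[0,0,0],[0,0,0],[0,0,0],[0,0,0]],"grip":[1,1,1,1,1,1,1,1,1,1]}'
```

```text
time: 8.63
tool_pos: [0.4874, 0.3038, 0.127]
tool_rot: [-0.0, 0.731, 0.682, -0.001]
contact_force: [0.0, -0.7, -1.0]
gripper_width: 0.154
time: 9.47
tool_pos: [0.4874, 0.3042, 0.1229]
tool_rot: [0.0, 0.731, 0.683, 0.0]
contact_force: [-0.4, 0.3, -1.8]
gripper_width: 0.15
```

The underside should now be about 2.6 mm below the tip with no contact force, so it looks to be entering. I'll continue gently.

```bash
python3 -m pendant '{"linear":[[0,0,0.06],[0,0,0.12],[0,0,0.18],[0,0,0.24],[0,0,0.3],[0,0,0.36],[0,0,0.42],[0,0,0.48],[0,0,0.54],[0,0,0.6]],"rotation":[[0,0,0],[0,0,0],[0,0,0],[0,0,0],[0,0,0],[0,0,0],[0,0,0],[0,0,0],[0,0,0],[0,0,0]],"grip":[1,1,1,1,1,1,1,1,1,1]}'
python3 -c "
from h import *
s=manip.state();print(s['contact_force'],s['ft_torque'],s['gripper_width'],s['tool_pos'])"
```

```text
time: 10.3
tool_pos: [0.4874, 0.3041, 0.1169]
tool_rot: [-0.0, 0.731, 0.683, 0.0]
contact_force: [-1.0, -0.7, -2.0]
gripper_width: 0.149
[-1.01100019 -0.67271172 -2.04229832] [ 0.01141296  0.02912894 -0.03970931] 0.14900690131810707 [0.48738966 0.30413722 0.11686423]
```

It's sliding on: 8.6 mm past the tip with about 1 N of side force. I'll carry on down to the collar.

```bash
python3 -m pendant '{"linear":[[0,0,0.07],[0,0,0.14],[0,0,0.21],[0,0,0.28],[0,0,0.35],[0,0,0.42],[0,0,0.49],[0,0,0.56],[0,0,0.63],[0,0,0.7]],"rotation":[[0,0,0],[0,0,0],[0,0,0],[0,0,0],[0,0,0],[0,0,0],[0,0,0],[0,0,0],[0,0,0],[0,0,0]],"grip":[1,1,1,1,1,1,1,1,1,1]}'
python3 -m pendant '{"linear":[[0,0,0.05],[0,0,0.1],[0,0,0.15],[0,0,0.2],[0,0,0.25],[0,0,0.3],[0,0,0.3],[0,0,0.3],[0,0,0.3],[0,0,0.3]],"rotation":[[0,0,0],[0,0,0],[0,0,0],[0,0,0],[0,0,0],[0,0,0],[0,0,0],[0,0,0],[0,0,0],[0,0,0]],"grip":[1,1,1,1,1,1,1,1,1,1]}'
```

```text
time: 11.13
tool_pos: [0.4874, 0.3042, 0.1099]
tool_rot: [0.0, 0.731, 0.683, 0.0]
contact_force: [0.3, 0.6, -1.7]
gripper_width: 0.149
time: 11.97
tool_pos: [0.4874, 0.3042, 0.1071]
tool_rot: [0.0, 0.731, 0.683, 0.0]
contact_force: [-3.3, -1.8, 4.0]
gripper_width: 0.151
```

The collar contact is felt at about the expected height. Now press to the stop in small steps.

```bash
python3 -m pendant '{"linear":[[0,0,0.05],[0,0,0.1],[0,0,0.15],[0,0,0.2],[0,0,0.25],[0,0,0.3],[0,0,0.3],[0,0,0.3],[0,0,0.3],[0,0,0.3]],"rotation":[[0,0,0],[0,0,0],[0,0,0],[0,0,0],[0,0,0],[0,0,0],[0,0,0],[0,0,0],[0,0,0],[0,0,0]],"grip":[1,1,1,1,1,1,1,1,1,1]}'
python3 -m pendant '{"linear":[[0,0,0.02],[0,0,0.04],[0,0,0.06],[0,0,0.08],[0,0,0.1],[0,0,0.1],[0,0,0.1],[0,0,0.1],[0,0,0.1],[0,0,0.1]],"rotation":[[0,0,0],[0,0,0],[0,0,0],[0,0,0],[0,0,0],[0,0,0],[0,0,0],[0,0,0],[0,0,0],[0,0,0]],"grip":[1,1,1,1,1,1,1,1,1,1]}'
```

```text
time: 12.8
tool_pos: [0.4875, 0.3042, 0.1045]
tool_rot: [0.0, 0.731, 0.683, 0.0]
contact_force: [-3.7, -1.8, 6.9]
gripper_width: 0.147
time: 13.63
tool_pos: [0.4875, 0.3042, 0.1037]
tool_rot: [0.0, 0.731, 0.683, 0.0]
contact_force: [-3.5, -1.3, 8.1]
gripper_width: 0.149
```

```bash
python3 -m pendant '{"linear":[[0,0,0.02],[0,0,0.04],[0,0,0.06],[0,0,0.08],[0,0,0.1],[0,0,0.1],[0,0,0.1],[0,0,0.1],[0,0,0.1],[0,0,0.1]],"rotation":[[0,0,0],[0,0,0],[0,0,0],[0,0,0],[0,0,0],[0,0,0],[0,0,0],[0,0,0],[0,0,0],[0,0,0]],"grip":[1,1,1,1,1,1,1,1,1,1]}'
```

```text
time: 14.47
tool_pos: [0.4876, 0.3043, 0.1034]
tool_rot: [0.0, 0.731, 0.683, -0.0]
contact_force: [-5.5, -3.3, 10.9]
gripper_width: 0.148
```

```bash
python3 -m pendant '{"linear":[[0,0,0.02],[0,0,0.04],[0,0,0.06],[0,0,0.08],[0,0,0.1],[0,0,0.12],[0,0,0.12],[0,0,0.12],[0,0,0.12],[0,0,0.12]],"rotation":[[0,0,0],[0,0,0],[0,0,0],[0,0,0],[0,0,0],[0,0,0],[0,0,0],[0,0,0],[0,0,0],[0,0,0]],"grip":[1,1,1,1,1,1,1,1,1,1]}'
python3 - <<'E'
from h import *
s=manip.state();print(s['tool_pos'],s['contact_force'],s['ft_torque'],s['time'])
snap('wrist','w4');snap('side','s4');snap('top','t4')
w=cv2.imread('pics/w4.png')[150:330,195:445]
a=cv2.resize(w,(500,360));b=cv2.imread('pics/s4.png')[105:195,221:311];c=cv2.imread('pics/t4.png')[184:264,183:263]
b=cv2.resize(b,(300,300),interpolation=cv2.INTER_CUBIC);c=cv2.resize(c,(300,300),interpolation=cv2.INTER_CUBIC)
a=cv2.copyMakeBorder(a,0,240,0,0,cv2.BORDER_CONSTANT);m=np.hstack([a,np.vstack([b,c])]);cv2.imwrite('pics/m4.png',m)
E
```

```text
time: 15.3
tool_pos: [0.4877, 0.3043, 0.1034]
tool_rot: [0.0, 0.731, 0.683, -0.0]
contact_force: [-7.2, -3.6, 17.7]
gripper_width: 0.15
[0.4877151  0.30432899 0.10337994] [-7.18963015 -3.62987922 17.6749047 ] [-0.83401824  1.54389086 -0.00834248] 15.3
```

View pics/m4.png

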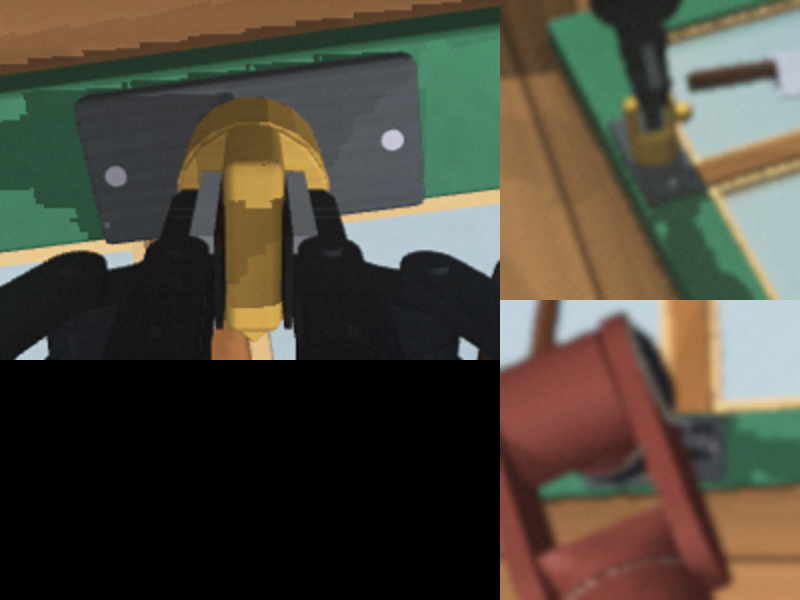

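Knob seated on the latch over the collar, nose towards the panes, still gripped. The tool has stopped at z = 0.1034 while the force keeps rising, which is the firm stop. Handing in.

```bash
python3 -c "
from h import *
print(manip.state()['contact_force']);print(manip.job_done())"
```

```text
[-8.43818948 -3.69983636 16.5700511 ]
the job is handed in; nothing more can be done
None
```

The brass pointer knob is on the green sash's latch spindle and pressed down to the firm stop. I handed the job in at about 15.5 s with the gripper still holding it down.

- **Stop:** the collar first pushed back at about the expected height, and the tool went roughly 6 mm further. It then stayed at z = 0.1034 m while the upward force rose from 10.9 to 17.7 N. It read 16.6 N at hand-in.
- **Fit:** the knob slid over the spindle with only about 1 N of side force, and the last picture shows it over the collar with the nose pointing towards the panes.
- **Disagreements:** my two readings of the spindle's flat differed by about 3°, so I set the knob between them, well inside the 6° play. A sideways force of about 9 N remained at the end, so the knob is probably leaning on one side of the spindle. I did not correct it.
- **Not checked:** the collar travel is worked out from the tool's height, since the knob hides the collar. The arm blocked much of the last top view, and I did not check the other objects again at the end. I moved nothing else on purpose.

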